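Sort the pump heads by feel

ROBOT

A 7-joint arm with a two-finger parallel gripper is mounted at the origin on the work surface. World frame = base frame: x ahead of the robot, y to its left, z up, the work surface at z = 0. Lengths are in m, angles in rad, forces in N, time in s.
With the tool pointing down it reaches from about 0.4 to 0.875 m from the base axis. Payload 19.3 kg.
Tool frame: the origin (TCP) lies at the very end of the fingers, on their centre line; the grasp point (between the pads) lies 19 mm behind it; z points along the fingers, y is the line along which they close (so a half turn about z gives the same grasp; the last joint's range is limited). The gripper opens to 85 mm and grips with 20 to 120 N. Pads are 22 mm wide; open, the fingers measure 114 mm over their backs; the gripper's body (76 mm by 85 mm) begins 54 mm behind the grasp point. The pads swing forward as they close: fully open they stand 13 mm farther back than shut.
Start: joints at [1.147, 0.521, -0.036, 1.599, 0.021, 1.021, -0.113], TCP at [0.217, -0.586, 0.231] pointing down, gripper open.
Joint ranges: [-2.91, 2.91], [-0.3, 2.13], [-1.5, 1.42], [0.17, 2.43], [-1.26, 4.41], [0.16, 1.93], [-2.52, 2.52]. Speed limits (rad/s): [1.89, 1.89, 2.39, 2.39, 3.01, 3.01, 3.01].

INTERFACE

Orientations are given as a rotation vector (axis times angle).
In Python, from workcell import arm gives the robot as it stands.
- The arm moves only by the shell command python3 -m inch 'ROWS' [OPENING] [FORCE]. ROWS is JSON, a list of rows, each a list of 2 entries, a list of its own where there are three numbers: the shift along the tool's x, y, z in cm, then the turn about the tool's z in degrees. A call has 1 to 10 rows; each row shifts and turns the commanded pose from where the row before left it, along the tool's axes as they then stand; what a row does not reach is not made up. A row lasts 1/8 s, in which the tool goes at most 62.5 mm and 10.7 degrees, less where a joint would pass 70% of its speed; a pose out of reach is approached as far as the arm can. A call with a gripper value outside its range is refused whole. OPENING is the closure, from -1 (fully open) to 1 (shut), so that 0 is half open, set as the call begins (- or left out, the last holds). The fingers move at their own pace and stop on an object; FORCE is the grip in N (left out, the last holds). Time passes only in rows, so rows that do not move let the fingers close. It gives the time, the measured TCP pose, the force, the opening and the grip force at its end, in the units of the state.
- arm.read_state(): the state, without advancing time (a new reading comes with each control period).
- arm.camera(name): name is "side" or "top" or "wrist"; returns a dict with "color" (384x512x3 uint8, red, green, blue), "z_map" (384x512 float32, m along the optical axis (not along the pixel's ray), 0 where there is no reading), "fov_y" (degrees; the focal length in pixels is half the picture's height over the tangent of half this angle, whatever the lens; pixels are square), "cx", "cy" (the principal point, pixels), "rvec" (rotation vector, rad) and "tvec" (3), from world to camera coordinates, as OpenCV has them; the wrist camera has in their place "tool_from_camera" (4x4, takes a point from camera to tool coordinates, whose origin is the TCP and whose axes are the flange's). Camera axes: x right, y down, z forward; pixel columns grow to the right and rows downward; lengths in m; the calibration is good to about 2 mm. The wrist camera is an equidistant fisheye: a pixel r from the principal point sees the ray r / f radians off the axis. A picture is of the moment at which its call begins: read the wrist's pose just before it.
- arm.close_job(): hands the job in; it is judged then, once.
Trained networks look in a picture, given as the dict that the camera call returned (one of the last four; its "shot" number tells which), for a name from the list of things; names that differ only in an ending like _2 or _b are one class to them, and where a whole thing is asked for, a point or a joint stands for the part that bears it (a point fixed in the world has none). Each returns a list of dicts, best first, with "confidence" (0 to 1); they miss things now and then, are a little off and sometimes report something else, mostly with a low value. They report only what shows in the picture. A call takes as long as a camera call. They do not tell look-alikes from the thing itself.
- arm.recognise(label, picture): "rect" ([left, top, right, bottom] in pixels, round what is visible of it).
- arm.silhouettes(label, picture): "pixels" (384x512 bool, what is visible of it) and "rect" ([left, top, right, bottom] in pixels, round what is visible of it).
The state is a dict: "clock": time; "joint_positions": joint angles; "joint_vel": joint speeds; "joint_torque": joint torques, N m; "ee_pos": TCP position; "eef_rot": TCP orientation; "ft_force": force on the tool from outside, world axes, zero at the start; "ft_torque": the same for the moment, N m; "opening": opening from 0.0 (shut) to 1.0 (fully open); "grip_force": force on a finger pad.
Only numpy, scipy, OpenCV 4.12 (cv2) and the standard library are available. Lean on these libraries where they do the work, as an engineer would, in place of code of your own. Each camera call takes 0.05 s, during which the arm holds its last target. There are 200 camera calls.

TASK

Take the pump head with the round single-roller rotor first, then the one with the two-roller bar rotor: push its roller an eighth of a turn or more with a fingertip, feeling whether the rotor runs free or binds, never pressing or squeezing the rotor with more than 10 N, then lift the head by its fin and set it down upright and gently, flat on the floor of the shallow tray if it runs free or of the deep-walled bin if it binds. Finish with the first head before feeling the second; both may belong in the same place. Leave the beaker and the small amber jar where they stand.

Things in the scene. Friction and masses are not known exactly. Their poses are not given: they have to be found in the camera images.
- head_round: the loose pump head with a round rotor. Grey housing 162 (x) x 64 (y) x 36 tall, about 0.8 kg, standing in a cradle. Origin on the underside, below the lifting fin and nearly below the centre of mass; z up. Housing spans x -116 to +46; rotor axis at x -70; black motor block 20 (x) x 56 (y) centred at x +34, top 80 above the underside.
- head_round_fin (a point): top centre of that head's aluminium lifting fin, 84 above the underside: an upright plate 40 long (head x), 14 thick (head y), standing 48 above the housing; grip it across y
- head_round_rotor: steel disc 84 across carrying ONE white upright roller. Origin on its vertical axis, level with the head's underside; flat top 48 above that. Rollers 12 diameter, 28 tall (48 to 76), 34 from the axis: on the rotor's -x. At the start the -x roller is on the side away from the fin, within 1.1 rad of the head's -x.
- head_round_roller (a point): top centre of that head's roller on the rotor's -x side, 76 above the head's underside
- head_round_axle (a point): on that rotor's axis, level with its flat top (48 above the underside). Free-running: under 0.6 N at the roller turns it on and on. Binding: it may first turn loosely for up to 16 mm of roller travel, then catches and stiffens like a spring, 0.6 to 1 N per mm (over 3 N by 24 mm of travel at most; soon over 12 N, too much). Each head may be either; looks and poses do not show it.
- head_bar: the loose pump head with a bar rotor. Grey housing 162 (x) x 64 (y) x 36 tall, about 0.8 kg, standing in a cradle. Origin on the underside, below the lifting fin and nearly below the centre of mass; z up. Housing spans x -116 to +46; rotor axis at x -70; black motor block 20 (x) x 56 (y) centred at x +34, top 80 above the underside.
- head_bar_fin (a point): top centre of that head's aluminium lifting fin, 84 above the underside: an upright plate 40 long (head x), 14 thick (head y), standing 48 above the housing; grip it across y
- head_bar_rotor: flat steel bar 88 x 22 carrying a white upright roller at EACH end. Origin on its vertical axis, level with the head's underside; flat top 48 above that. Rollers 12 diameter, 28 tall (48 to 76), 34 from the axis: one on the rotor's -x, one on +x. At the start the -x roller is on the side away from the fin, within 1.1 rad of the head's -x.
- head_bar_roller (a point): top centre of that head's roller on the rotor's -x side, 76 above the head's underside
- head_bar_axle (a point): on that rotor's axis, level with its flat top (48 above the underside). Free-running: under 0.6 N at the roller turns it on and on. Binding: it may first turn loosely for up to 16 mm of roller travel, then catches and stiffens like a spring, 0.6 to 1 N per mm (over 3 N by 24 mm of travel at most; soon over 12 N, too much). Each head may be either; looks and poses do not show it.
- tray: the shallow tray, for heads that run free: aluminium, fixed, outside 220 (x) x 210 (y), inside 210 x 200, walls 5 thick and 15 high; floor 5 above the bench. Origin: centre of the underside, on the bench. Room for both heads side by side, lengthways along its x, 100 apart in its y
- bin: the deep-walled bin, for heads that bind: grey plastic, fixed, same outline as the tray (outside 220 x 210, inside 210 x 200, walls 5 thick) but walls 43 high; floor 5 above the bench. Origin: centre of the underside. Room for both heads in the same way
- cradle_a: one of the two equal steel cradles, fixed: outside 178 (x) x 80 (y), walls 5 thick and 17 high, floor 5 above the bench. A head stands in it with 3 of play all round and is lifted straight out. Origin: centre of the underside
- cradle_b: one of the two equal steel cradles, fixed: outside 178 (x) x 80 (y), walls 5 thick and 17 high, floor 5 above the bench. A head stands in it with 3 of play all round and is lifted straight out. Origin: centre of the underside
- beaker: bystander: small open glass beaker, 64 across, 75 tall; origin at the centre of its underside
- vial: bystander: small amber jar, 28 across, 50 tall; origin at the centre of its underside
Mind the look-alikes: they are no part of the job. What is shaped like the head_round but pink or red is not meant.

How it is judged:
On the way, in this order (a step that is already met when the one before it is completed fails the run):
1. the round rotor is turned or felt with the fingers (touched and moving, or pushed with over 1.5 N) (((contact force between the fingers and head_round_rotor above 0.05 N and angular speed of head_round_rotor above 0.15 rad/s) or contact force between the fingers and head_round_rotor above 1.5 N)), for 0.04 s.
2. the round-rotor head stands let go in its right place: tray if free, bin if binding (((z of head_round_axle in the frame of head_round above 0.048 m and (x of head_round in the frame of bin between -0.09 and 0.09 m and y of head_round in the frame of bin between -0.09 and 0.09 m and z of head_round in the frame of bin below 0.01 m and angle between head_round's own z axis and vertical below 0.06 rad)) or (not (z of head_round_axle in the frame of head_round above 0.048 m) and (x of head_round in the frame of tray between -0.09 and 0.09 m and y of head_round in the frame of tray between -0.09 and 0.09 m and z of head_round in the frame of tray below 0.01 m and angle between head_round's own z axis and vertical below 0.06 rad))) and linear speed of head_round below 0.02 m/s and contact force between the fingers and head_round below 0.1 N), for 0.2 s.
3. the bar rotor is turned or felt with the fingers (((contact force between the fingers and head_bar_rotor above 0.05 N and angular speed of head_bar_rotor above 0.15 rad/s) or contact force between the fingers and head_bar_rotor above 1.5 N)), for 0.04 s.
At the end, for the whole second after the job is handed in: Each head is upright (within 0.06 rad), at rest, released and flat on the floor (within 5 mm) of its right container, its fin within 90 mm of the container's centre along both axes: a free-running head in the shallow tray, a binding one in the deep-walled bin (maybe both in the same) (all of step 2 and ((z of head_bar_axle in the frame of head_bar above 0.048 m and (x of head_bar in the frame of bin between -0.09 and 0.09 m and y of head_bar in the frame of bin between -0.09 and 0.09 m and z of head_bar in the frame of bin below 0.01 m and angle between head_bar's own z axis and vertical below 0.06 rad)) or (not (z of head_bar_axle in the frame of head_bar above 0.048 m) and (x of head_bar in the frame of tray between -0.09 and 0.09 m and y of head_bar in the frame of tray between -0.09 and 0.09 m and z of head_bar in the frame of tray below 0.01 m and angle between head_bar's own z axis and vertical below 0.06 rad))) and linear speed of head_bar below 0.02 m/s and contact force between the fingers and head_bar below 0.1 N); the robot touches nothing.
It fails at once if a rotor is pressed or squeezed with more than 12 N (contact force between the fingers and head_round_rotor above 12 N or contact force between the fingers and head_bar_rotor above 12 N).
It fails at once if a head is dropped or slammed into a container (faster than 0.45 m/s within 15 mm of its floor) ((horizontal distance between head_round and tray below 0.11 m and z of head_round in the frame of tray below 0.02 m and linear speed of head_round above 0.45 m/s) or (horizontal distance between head_round and bin below 0.11 m and z of head_round in the frame of bin below 0.02 m and linear speed of head_round above 0.45 m/s) or (horizontal distance between head_bar and tray below 0.11 m and z of head_bar in the frame of tray below 0.02 m and linear speed of head_bar above 0.45 m/s) or (horizontal distance between head_bar and bin below 0.11 m and z of head_bar in the frame of bin below 0.02 m and linear speed of head_bar above 0.45 m/s)).
It fails at once if the beaker or the small jar is shifted by 30 mm or tipped ((distance of beaker from where it was at the start of the episode above 0.03 m or angle between beaker's own z axis and vertical above 0.3 rad) or (distance of vial from where it was at the start of the episode above 0.03 m or angle between vial's own z axis and vertical above 0.3 rad)).
It also fails if it takes over 69 s, if anything falls off the work surface, if the arm or the gripper's body presses on something with over 40 N, if the wrist force passes 120 N, or if a joint passes its speed limit or range.

## Working session

There is one attempt and no reset: what is moved stays moved. The work goes in short steps, Python scripts to look and compute and a shell command to move; the robot and the scene stay as the last step left them, time stands still between calls to the robot, and variables do not carry over. Pictures are saved under pics/ and viewed, at most 10 in all, crops included, and the job is handed in when it is done.

```bash
ls; mkdir -p pics
cat > h.py <<'E'
import numpy as np, cv2
from workcell import arm
from scipy.spatial.transform import Rotation as R
def cloud(c):
    f=192/np.tan(np.radians(c["fov_y"]/2)); v,u=np.mgrid[0:384,0:512]; z=c["z_map"]
    P=np.stack([(u-c["cx"])/f*z,(v-c["cy"])/f*z,z],-1)
    M=R.from_rotvec(np.ravel(c["rvec"])).as_matrix()
    return (P-np.ravel(c["tvec"]))@M   # world
E
python3 - <<'E'
from h import *
s=arm.read_state(); print({k:np.round(v,3) for k,v in s.items()})
print(np.round(R.from_rotvec(s['eef_rot']).as_matrix(),2))
for n in("top","side"):
    c=arm.camera(n); cv2.imwrite(f"pics/{n}0.png",c["color"][...,::-1]); W=cloud(c); np.save(f"{n}.npy",W)
    print(n,-R.from_rotvec(np.ravel(c["rvec"])).as_matrix().T@np.ravel(c["tvec"]))
    for l in ["head_round","head_bar","head_round_rotor","head_bar_rotor","tray","bin","cradle_a","beaker","vial"]:
        for d in arm.silhouettes(l,c)[:4]:
            m=d["pixels"]&(c["z_map"]>0); p=W[m]
            print(l,round(d["confidence"],2),np.round(d["rect"]),np.round(np.median(p,0),3) if len(p) else'', np.round(np.percentile(p,[2,98],axis=0),3).tolist() if len(p) else'')
E
```

```text
pics
{'clock': np.float64(0.0), 'joint_positions': array([ 1.147,  0.522, -0.036,  1.6  ,  0.021,  1.021, -0.113]), 'joint_vel': array([ 0.   , -0.001, -0.001,  0.   ,  0.   ,  0.001, -0.001]), 'joint_torque': array([-1.0000e-03, -9.2711e+01,  1.9800e+00, -3.6993e+01,  1.8000e-02,
        8.0000e-03, -0.0000e+00]), 'ee_pos': array([ 0.216, -0.586,  0.231]), 'eef_rot': array([-3.091, -0.553,  0.   ]), 'ft_force': array([-0.459,  1.128, -0.235]), 'ft_torque': array([ 0.009, -0.019, -0.004]), 'grip_force': np.float64(0.0), 'opening': np.float64(0.998)}
[[ 0.94  0.35 -0.  ]
 [ 0.35 -0.94  0.  ]
 [-0.   -0.   -1.  ]]
top [ 0.31721039 -0.1237953   1.58820968]
head_round 0.81 [242. 147. 260. 190.] [ 0.54  -0.104  0.049] [[0.468, -0.145, 0.004], [0.621, -0.066, 0.089]]
head_round 0.79 [288. 239. 318. 280.] [ 0.206 -0.304  0.046] [[0.13, -0.352, 0.028], [0.273, -0.266, 0.084]]
head_round 0.67 [357. 180. 409. 213.] [ 0.447 -0.599  0.046] [[0.397, -0.675, 0.004], [0.494, -0.526, 0.085]]
head_round 0.59 [129. 226. 150. 269.] [0.239 0.301 0.046] [[0.164, 0.272, 0.016], [0.311, 0.347, 0.084]]
head
[... 2423 characters left out ...]
11. 195. 238. 216.] [ 0.512 -0.102  0.054] [[0.478, -0.14, 0.05], [0.55, -0.066, 0.07]]
head_bar_rotor 0.8 [198. 244. 223. 268.] [0.508 0.113 0.054] [[0.476, 0.085, 0.043], [0.54, 0.141, 0.083]]
tray 0.59 [146. 306. 262. 384.] [0.475 0.341 0.006] [[0.363, 0.24, 0.002], [0.577, 0.431, 0.016]]
cradle_a 0.85 [184. 207. 243. 229.] [ 0.524 -0.064  0.012] [[0.459, -0.138, -0.0], [0.627, -0.045, 0.02]]
cradle_a 0.76 [165. 261. 235. 286.] [0.517 0.141 0.013] [[0.451, 0.086, 0.002], [0.633, 0.158, 0.02]]
beaker 0.94 [136. 221. 161. 249.] [0.703 0.053 0.052] [[0.676, 0.018, 0.006], [0.734, 0.078, 0.077]]
vial 0.54 [136. 278. 148. 300.] [0.662 0.224 0.042] [[0.653, 0.206, 0.006], [0.676, 0.231, 0.053]]
```

Run:
```python
import cv2,numpy as np
t=cv2.imread("pics/top0.png");a=cv2.resize(t[90:290,100:420],None,fx=2.5,fy=2.5,interpolation=cv2.INTER_CUBIC)
cv2.imwrite("pics/a.png",a)
b=cv2.resize(t[130:200,170:280],None,fx=7,fy=7,interpolation=cv2.INTER_CUBIC);cv2.imwrite("pics/b.png",b)
```

```text
(no output)
```

View pics/a.png

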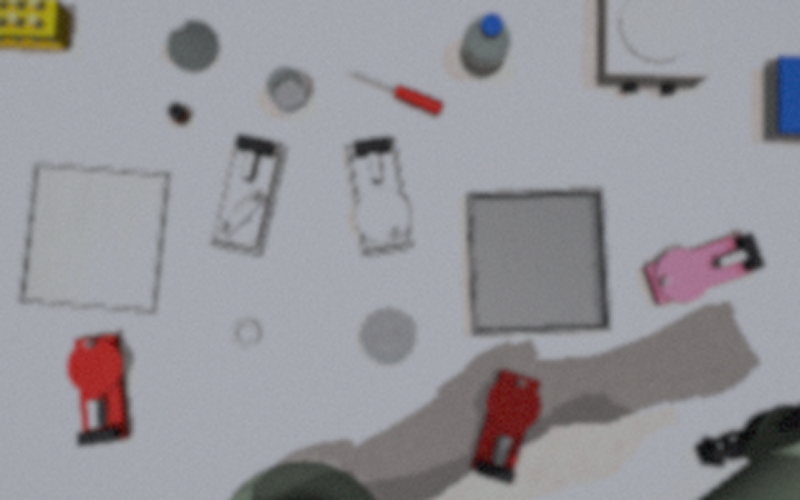

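View pics/b.png

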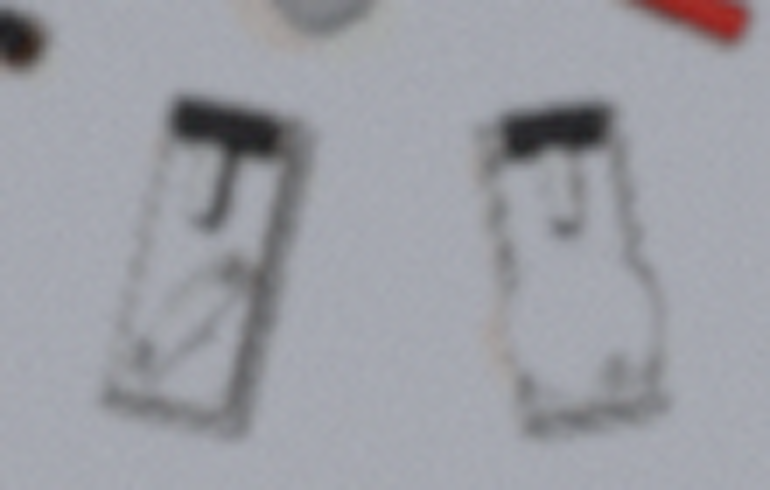

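```bash
cat >> h.py <<'E'
def rect(p):
    (c,(w,h),a)=cv2.minAreaRect((p[:,:2]*1000).astype(np.float32)); return np.round(c,0),np.round((w,h)),round(a,1)
E
python3 - <<'E'
from h import *
for n in("top","side"):
    W=np.load(n+".npy"); z=W[...,2]
    for nm,c in (("round",(.54,-.105)),("bar",(.545,.1))):
        m=(abs(W[...,0]-c[0])<.1)&(abs(W[...,1]-c[1])<.065)
        for lo,hi in((.075,.1),(.03,.1)):
            p=W[m&(z>lo)&(z<hi)]; print(n,nm,lo,len(p),rect(p))
            if lo>.07:
              print(np.round(p[p[:,0].argsort()][:, :]*1000)[::max(1,len(p)//14)].astype(int).tolist())
    for nm,c,lo in(("tray",(.469,.34),.009),("bin",(.452,-.355),.03)):
        m=(abs(W[...,0]-c[0])<.14)&(abs(W[...,1]-c[1])<.14)&(z>lo)&(z<.06)
        p=W[m]; print(n,nm,len(p),rect(p))
E
```

```text
top round 0.075 131 (array([551., -99.]), array([149.,  54.]), 6.5)
[[480, -126, 77], [564, -94, 89], [572, -97, 90], [579, -101, 89], [591, -100, 88], [598, -89, 90], [604, -88, 77], [608, -96, 78], [610, -70, 80], [612, -118, 80], [614, -92, 84], [617, -84, 87], [619, -118, 85], [622, -92, 85], [626, -99, 85]]
top round 0.03 762 (array([ 546., -105.]), array([159.,  82.]), 10.1)
top bar 0.075 146 (array([548.,  97.]), array([ 55., 148.]), 79.8)
[[479, 127, 86], [533, 81, 84], [561, 100, 90], [570, 94, 85], [579, 87, 79], [588, 93, 92], [596, 87, 89], [601, 92, 81], [605, 111, 80], [608, 114, 83], [609, 73, 81], [612, 103, 83], [614, 59, 77], [616, 88, 82], [621, 89, 78]]
top bar 0.03 723 (array([542.,  99.]), array([ 64., 160.]), 79.0)
top tray 407 (array([465., 345.]), array([236., 244.]), 82.4)
top bin 338 (array([ 451., -353.]), array([220., 211.]), 3.6)
side round 0.075 203 (array([ 560., -113.]), array([154.,  57.]), 25.3)
[[480, -121, 79], [561, -86, 91], [569, -87, 77], [576, -95, 86], [582, -84, 90], [589, -88, 94], [595, -97, 90], [601, -84, 88], [606, -87, 81], [609, -90, 86], [612, -89, 86], [615, -98, 87], [618, -100, 88], [621, -87, 87], [625, -102, 86]]
side round 0.03 1138 (array([549., -99.]), array([159.,  86.]), 10.5)
side bar 0.075 287 (array([550., 106.]), array([ 57., 151.]), 76.9)
[[479, 135, 78], [531, 87, 83], [559, 94, 86], [565, 92, 87], [573, 106, 81], [581, 103, 89], [589, 97, 89], [597, 102, 77], [602, 90, 84], [606, 98, 84], [608, 79, 86], [612, 85, 89], [614, 95, 87], [618, 84, 87], [623, 105, 84]]
side bar 0.03 1448 (array([543., 105.]), array([ 66., 163.]), 79.0)
side tray 829 (array([470., 342.]), array([213., 221.]), 87.2)
side bin 587 (array([ 453., -349.]), array([221., 220.]), 3.9)
```

```bash
python3 -m inch '[[[2.1,-1.75,0],0],[[4.2,-3.5,0],0],[[5,-4.2,0],0],[[5,-4.2,0],0],[[5,-4.2,0],0],[[5,-4.2,0],0],[[5,-4.2,0],0],[[5,-4.2,0],0],[[4.2,-3.5,0],6.2],[[1.5,-1.3,0],6.2]]' 1 20
cat > w.py <<'E'
from h import *
def wrist(name=None):
    s=arm.read_state(); c=arm.camera("wrist"); 
    f=192/np.tan(np.radians(c["fov_y"]/2)); v,u=np.mgrid[0:384,0:512]; x=u-c["cx"];y=v-c["cy"];r=np.hypot(x,y);th=r/f
    z=c["z_map"]; k=np.where(r>0,np.tan(th)/np.maximum(r,1e-9),1/f)*z
    P=np.stack([x*k,y*k,z],-1); T=c["tool_from_camera"]; Q=P@T[:3,:3].T+T[:3,3]
    W=Q@R.from_rotvec(s["eef_rot"]).as_matrix().T+s["ee_pos"]; W[z<=0]=np.nan
    if name: cv2.imwrite(f"pics/{name}.png",cv2.resize(c["color"][...,::-1],None,fx=1.5,fy=1.5))
    return s,c,W
E
python3 - <<'E'
from w import *
s,c,W=wrist("w1"); np.save("w1.npy",W); np.save("w1c.npy",c["color"])
print(s["clock"],s["ee_pos"],np.degrees(np.arctan2(*R.from_rotvec(s["eef_rot"]).as_matrix()[1::-1,0])));print(c["tool_from_camera"],c["fov_y"])
z=W[...,2]
for l in["head_round_fin","head_round_roller","head_round_rotor","head_round"]:
    for d in arm.silhouettes(l,c)[:3]:
        p=W[d["pixels"]&(z>.03)]; print(l,round(d["confidence"],2),np.round(d["rect"]),np.round(np.nanmedian(p,0),3),rect(p) if len(p) else '')
m=(abs(W[...,0]-.54)<.1)&(abs(W[...,1]+.105)<.065)
p=W[m&(z>.072)];print(len(p),np.round(p[p[:,0].argsort()]*1000)[::len(p)//40].astype(int).tolist())
E
```

```text
clock: 2.25
ee_pos: [0.4832, -0.1227, 0.2314]
eef_rot: [-3.133, -0.216, -0.001]
ft_force: [-0.3, -1.6, 0.4]
opening: 0.0
grip_force: 0.0
2.25 [ 0.48319685 -0.12269851  0.231449  ] 7.88573446429164
[[ 3.85285578e-04 -9.45500622e-01 -3.25620063e-01  8.40274378e-02]
 [ 9.99999845e-01  2.33327158e-04  5.05726041e-04  8.48569520e-04]
 [-4.02188283e-04 -3.25620208e-01  9.45500565e-01 -1.41910706e-01]
 [ 0.00000000e+00  0.00000000e+00  0.00000000e+00  1.00000000e+00]] 65.70646984690485
head_round_fin 0.78 [207.  24. 280. 174.] [ 0.55  -0.101  0.052] (array([ 549., -101.]), array([160.,  82.]), 10.6)
head_round_fin 0.67 [  2. 219.  40. 313.] [0.213 0.294 0.047] (array([241., 306.]), array([162.,  66.]), 3.4)
head_round_fin 0.62 [477. 197. 511. 252.] [ 0.432 -0.537  0.047] (array([ 427., -549.]), array([85., 53.]), 29.5)
head_round_roller 0.96 [492. 208. 510. 252.] [ 0.432 -0.541  0.048] (array([ 429., -552.]), array([85., 45.]), 29.5)
head_round_roller 0.79 [  0. 235.  16. 269.] [0.271 0.292 0.047] (array([267., 294.]), array([36., 81.]), 72.8)
head_round_roller 0.68 [205.  93. 286. 176.] [ 
[... 768 characters left out ...]
 -101, 289], [478, -84, 308], [480, -154, 293], [482, -76, 317], [483, -152, 288], [484, -164, 307], [487, -76, 319], [488, -121, 81], [488, -81, 317], [489, -72, 305], [489, -119, 299], [490, -84, 295], [491, -93, 326], [491, -120, 268], [492, -100, 317], [493, -158, 303], [493, -118, 309], [494, -119, 290], [494, -120, 253], [494, -166, 327], [495, -128, 324], [495, -128, 266], [496, -164, 310], [497, -144, 319], [498, -145, 325], [498, -104, 314], [499, -154, 300], [499, -109, 298], [500, -113, 299], [500, -117, 304], [501, -105, 328], [501, -129, 302], [501, -129, 313], [502, -167, 305], [502, -131, 307], [503, -168, 313], [504, -129, 329], [568, -97, 89], [612, -64, 85], [629, -94, 81]]
```

View pics/w1.png

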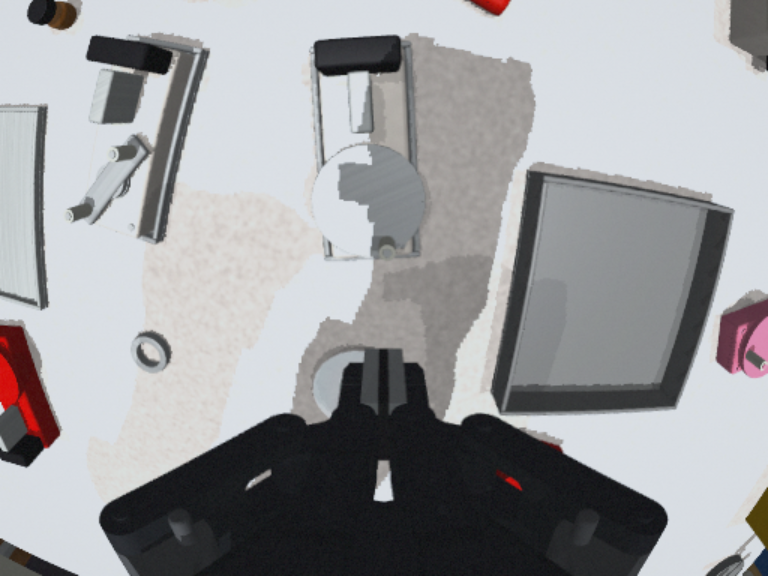

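The wrist picture shows the grey round head in the centre (roller at about (388,246), fin at (360,100)), the bar head at the left (rollers (76,213) and (124,152)), and the bin at the right. The look-alikes are the red heads (10,400) and (510,470) and the pink one (750,330). They are coloured, so they are excluded.

```bash
cat > f.py <<'E'
from h import *
def near(W,c,r,lo,hi): return W[(np.hypot(W[...,0]-c[0],W[...,1]-c[1])<r)&(W[...,2]>lo)&(W[...,2]<hi)]
def fit(W,nm,fin,rol=None):
    p=near(W,fin,.03,.08,.096); p=near(p,fin,.03,.080,.096)
    q=p[p[:,2]>np.median(p[:,2])-.004]; print(nm,"fin",len(q),rect(q),np.round(q.mean(0),4))
    if rol is not None:
        p=near(W,rol,.025,.076,.088); print(nm,"rol",len(p),rect(p) if len(p) else '',np.round(p.mean(0),4))
E
python3 - <<'E'
from f import *
W=np.load("w1.npy")
fit(W,"round",(.58,-.094),(.485,-.125)); fit(W,"bar",(.575,.095),(.479,.13))
print("disc",rect(near(W,(.515,-.105),.06,.049,.057)))
m=near(W,(.54,-.105),.12,.034,.047); print("housing",rect(m))
m=near(W,(.54,.1),.12,.034,.047); print("housing bar",rect(m))
print("bin",rect(near(W,(.452,-.355),.17,.035,.052)), "tray", rect(near(W,(.469,.34),.17,.011,.02)))
E
```

```text
round fin 586 (array([587., -94.]), array([45., 14.]), 12.4) [ 0.5844 -0.0947  0.0881]
round rol 107 (array([ 488., -126.]), array([11., 11.]), 52.4) [ 0.4878 -0.1259  0.0805]
bar fin 408 (array([582.,  94.]), array([15., 44.]), 80.4) [0.5801 0.0935 0.0876]
bar rol 69 (array([486., 131.]), array([12., 11.]), 84.7) [0.4865 0.1297 0.08  ]
disc (array([ 516., -107.]), array([83., 83.]), 53.7)
housing (array([ 549., -101.]), array([159.,  65.]), 10.9)
housing bar (array([546., 101.]), array([ 65., 161.]), 79.1)
bin (array([ 456., -384.]), array([221., 280.]), 3.9) tray (array([443., 271.]), array([ 80., 274.]), 83.1)
```

```bash
python3 -m inch '[[[0,1.7,1],0],[[0,1.7,3],0],[[0,0,4],0],[[0,0,4],0],[[0,0,3],0],[[0,0,1.5],0],[[0,0,0.4],0],[[0,0,0],0]]'; for i in 1 2 3; do python3 -m inch '[[[0,0,0],0]]' | grep -E "pos|force"; done
```

```text
clock: 3.5
ee_pos: [0.4868, -0.16, 0.0628]
eef_rot: [3.134, 0.215, 0.001]
ft_force: [-0.5, 0.1, 0.3]
opening: 0.003
grip_force: 0.0
ee_pos: [0.487, -0.1598, 0.0632]
ft_force: [-0.6, 0.9, 1.1]
grip_force: 0.0
ee_pos: [0.4869, -0.1597, 0.063]
ft_force: [-0.1, 0.5, 0.1]
grip_force: 0.0
ee_pos: [0.4867, -0.1596, 0.0626]
ft_force: [-0.1, -0.6, -0.7]
grip_force: 0.0
```

```bash
python3 -m inch '[[[0,-0.4,0],0],[[0,-0.4,0],0],[[0,-0.3,0],0],[[0,0,0],0]]'| grep -E "pos|ft"; python3 -m inch '[[[0,-0.3,0],0],[[0,0,0],0]]'| grep -E "pos|ft";python3 -m inch '[[[0,-0.3,0],0],[[0,0,0],0]]'| grep -E "pos|ft"; python3 -m inch '[[[0,0,0],0]]' | grep -E "pos|ft"
```

```text
ee_pos: [0.4851, -0.1483, 0.0623]
ft_force: [-0.4, 0.0, 0.6]
ee_pos: [0.4846, -0.1454, 0.0623]
ft_force: [-0.3, -0.7, -0.1]
ee_pos: [0.4842, -0.1425, 0.0623]
ft_force: [-0.1, 0.0, 0.2]
ee_pos: [0.4842, -0.1427, 0.0623]
ft_force: [0.5, 0.4, -0.1]
```

```bash
for i in 1; do python3 -m inch '[[[0,-0.25,0],0],[[0,0,0],0]]'| grep -E "pos|ft"; python3 -m inch '[[[0,-0.25,0],0],[[0,0,0],0]]'| grep -E "pos|ft"; python3 -m inch '[[[0,0,0],0]]' | grep -E "ft"; done
python3 - <<'E'
from w import *
from f import *
s,c,W=wrist(); p=near(W,(.484,-.12),.03,.076,.085); print(len(p),rect(p) if len(p) else '')
print(arm.recognise("head_round_roller",c)[:2]); cv2.imwrite("pics/w2.png",cv2.resize(c["color"][80:230,180:330,::-1],None,fx=4,fy=4))
E
```

```text
ee_pos: [0.4839, -0.14, 0.0623]
ft_force: [-0.2, -0.5, 0.5]
ee_pos: [0.4835, -0.1375, 0.0623]
ft_force: [0.6, 0.4, -0.3]
ft_force: [-0.3, 0.1, 0.0]
927 (array([ 489., -130.]), array([13., 37.]), 25.5)
[{'rect': [136.5, 100.7, 285.2, 268.1], 'confidence': 0.66}]
```

View pics/w2.png

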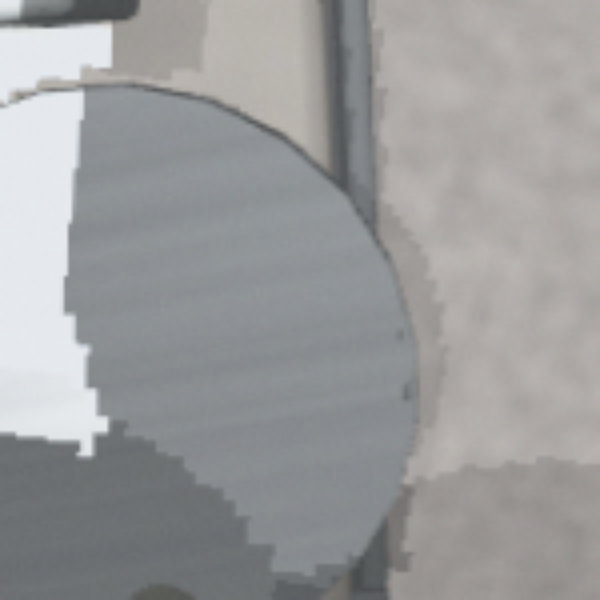

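The crop shows the disc, with the roller top peeking in at the bottom left, around full-frame pixel (221,230). I'll measure the roller there.

Run:
```python
from w import *
from f import *
s,c,W=wrist(); 
z=W[...,2]; m=np.zeros_like(z,bool); m[224:250,200:300]=1
p=W[m&(z>.07)&(z<.085)]; print(len(p)); print(np.round(p[::max(1,len(p)//40)]*1000).astype(int).tolist())
cv2.imwrite("pics/w3.png",cv2.resize(c["color"][180:300,170:330,::-1],None,fx=4,fy=4))
```

```text
693
[[496, -138, 70], [494, -136, 71], [493, -132, 71], [496, -140, 73], [494, -136, 73], [490, -118, 71], [494, -138, 73], [490, -118, 71], [495, -137, 75], [489, -116, 71], [494, -133, 76], [495, -141, 76], [490, -119, 73], [494, -132, 78], [495, -140, 77], [489, -115, 73], [489, -126, 72], [495, -134, 79], [496, -142, 79], [488, -115, 73], [489, -125, 73], [495, -133, 80], [495, -141, 79], [492, -151, 72], [489, -122, 75], [490, -131, 73], [495, -138, 80], [492, -148, 74], [489, -119, 76], [490, -128, 75], [495, -136, 82], [492, -145, 75], [489, -116, 77], [489, -124, 76], [494, -132, 82], [495, -140, 82], [492, -150, 76], [489, -120, 78], [489, -128, 76], [495, -136, 83], [492, -145, 77]]
```

View pics/w3.png

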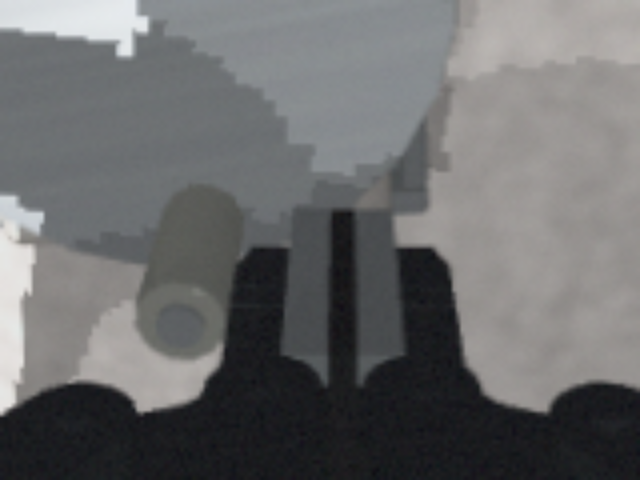

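The finger's back touches the roller at crop pixel (235,280), and the roller has moved about 10 mm without noticeable force. I'll keep pushing.

```bash
python3 -m inch '[[[0,-0.25,0],0],[[0,0,0],0]]'| grep -E "pos|ft"; python3 -m inch '[[[0,-0.25,0],0],[[0,0,0],0]]'| grep -E "pos|ft"; python3 -m inch '[[[0,0,0],0]]' | grep -E "ft"
```

```text
ee_pos: [0.4832, -0.135, 0.0623]
ft_force: [-0.2, 0.5, 0.7]
ee_pos: [0.4828, -0.1325, 0.0623]
ft_force: [-0.5, 0.8, -0.4]
ft_force: [0.2, -0.5, -0.3]
```

```bash
python3 -m inch '[[[0,-0.2,0],0],[[0,0,0],0]]'| grep -E "pos|ft"; python3 -m inch '[[[0,0,0],0]]' | grep -E "ft"; python3 -m inch '[[[0,0,0],0]]' | grep -E "ft"
```

```text
ee_pos: [0.4826, -0.1306, 0.0623]
ft_force: [-0.3, -0.1, -0.1]
ft_force: [0.9, 0.2, 0.3]
ft_force: [0.3, -0.0, -0.0]
```

```bash
python3 -m inch '[[[0,-0.2,0],0],[[0,0,0],0]]'| grep -E "pos|ft"; python3 -m inch '[[[0,-0.2,0],0],[[0,0,0],0]]' | grep -E "ft"; python3 -m inch '[[[0,0,0],0]]' | grep -E "ft"
```

```text
ee_pos: [0.4823, -0.1286, 0.0623]
ft_force: [-0.6, 0.1, 0.8]
ft_force: [-0.5, 0.6, -0.6]
ft_force: [0.2, 0.6, -0.3]
```

```bash
python3 -m inch '[[[0,-0.2,0],0],[[0,0,0],0]]'| grep -E "pos|ft"; python3 -m inch '[[[0,0,0],0]]' | grep -E "ft"; python3 -m inch '[[[0,0,0],0]]' | grep -E "ft"
```

```text
ee_pos: [0.4817, -0.1247, 0.0623]
ft_force: [0.6, -0.5, 0.5]
ft_force: [0.3, 0.5, -0.1]
ft_force: [-1.1, -0.2, -0.6]
```

```bash
python3 -m inch '[[[0,-0.3,0],0],[[0,0,0],0]]'| grep -E "pos|ft"; python3 -m inch '[[[0,0,0],0]]' | grep -E "ft"
```

```text
ee_pos: [0.4813, -0.1216, 0.0623]
ft_force: [0.6, -0.2, -0.2]
ft_force: [0.0, -1.0, 0.5]
```

```bash
python3 -m inch '[[[0,-0.3,0],0],[[0,0,0],0]]'| grep -E "pos|ft"; python3 -m inch '[[[0,-0.3,0],0],[[0,0,0],0]]' | grep -E "ft"; python3 -m inch '[[[0,-0.3,0],0],[[0,0,0],0]]' | grep -E "ft"
python3 - <<'E'
from w import *
s,c,W=wrist(); print(s["ee_pos"]);cv2.imwrite("pics/w4.png",cv2.resize(c["color"][180:300,170:330,::-1],None,fx=4,fy=4))
E
```

```text
ee_pos: [0.4809, -0.1186, 0.0623]
ft_force: [1.5, -0.5, 0.2]
ft_force: [0.6, -0.3, 0.4]
ft_force: [-0.0, -0.6, -0.8]
[ 0.48007965 -0.11270192  0.06231071]
```

View pics/w4.png

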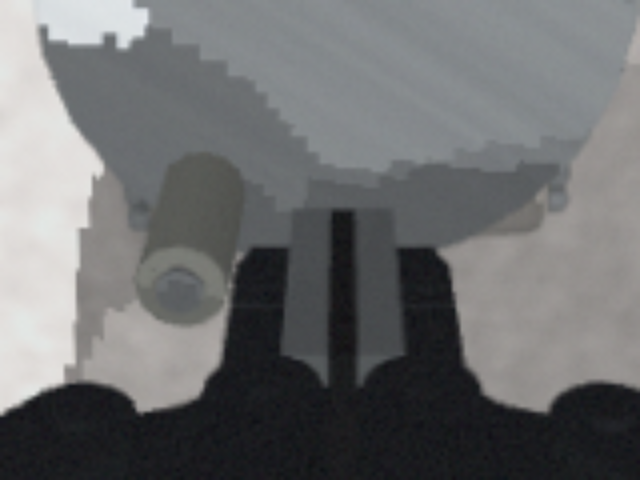

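Round rotor: about 35 mm of roller travel with no force rise, so it runs free and goes in the tray. One short continuous push for certainty, then back off and rise.

```bash
python3 -m inch '[[[0,-0.3,0],0],[[0,-0.3,0],0],[[0,-0.3,0],0],[[0,0.8,0],0],[[0,0.5,-1],0],[[0,0,-4],0],[[0,0,-4],0],[[0,0,0],-2.9],[[0,0,0],0]]' 0
```

```text
clock: 10.32
ee_pos: [0.4808, -0.1175, 0.1531]
eef_rot: [3.128, 0.293, 0.002]
ft_force: [-1.2, -0.1, -0.2]
opening: 0.502
grip_force: 0.0
```

```bash
python3 -m inch '[[[4,-0.2,0],0],[[4,-0.2,0],0],[[2.7,0,0],0],[[0,0,0],0]]'
python3 - <<'E'
from w import *
from f import *
s,c,W=wrist(); print(s["ee_pos"]); fit(W,"round",(.585,-.094))
E
```

```text
clock: 10.82
ee_pos: [0.5859, -0.0925, 0.1515]
eef_rot: [-3.127, -0.294, 0.001]
ft_force: [-0.7, -0.7, 0.5]
opening: 0.506
grip_force: 0.0
[ 0.58594217 -0.09246436  0.15151578]
round fin 1049 (array([589., -89.]), array([51., 29.]), 2.0) [ 0.5896 -0.0938  0.0876]
```

```bash
python3 -m inch '[[[0,0.1,3],0],[[0,0,3],0],[[0,0,2.5],0],[[0,0,1.2],0],[[0,0,0.3],0],[[0,0,0],0]]'; python3 -m inch '[[[0,0,0],0],[[0,0,0],0],[[0,0,0],0],[[0,0,0],0]]' 1 50
```

```text
clock: 11.62
ee_pos: [0.5854, -0.0941, 0.0529]
eef_rot: [3.128, 0.294, 0.001]
ft_force: [0.4, 0.6, -0.4]
opening: 0.503
grip_force: 0.0
clock: 12.12
ee_pos: [0.5855, -0.0939, 0.0529]
eef_rot: [3.128, 0.295, 0.001]
ft_force: [-1.4, 1.6, 7.3]
opening: 0.158
grip_force: 52.3
```

```bash
python3 -m inch '[[[0,0,-0.5],0],[[0,0,-1.5],0],[[0,0,-3.5],0],[[0,0,-4.5],0],[[0,0,-3],0],[[0,0,-0.5],0],[[0,0,0],0]]'
cat > box.py <<'E'
from h import *
def box(p):
    best=None
    for a in np.arange(-15,15.1,.25):
        t=np.radians(a); X=np.array([np.cos(t),np.sin(t)]);Y=np.array([-X[1],X[0]])
        x=p[:,:2]@X;y=p[:,:2]@Y; l=np.percentile(x,[1,99]);k=np.percentile(y,[1,99])
        A=np.ptp(l)*np.ptp(k)
        if best is None or A<best[0]: best=(A,a,np.round(l.mean()*X+k.mean()*Y,4),round(np.ptp(l),4),round(np.ptp(k),4))
    return best[1:]
E
python3 - <<'E'
from box import *
for n in("top","side"):
    c=arm.camera(n); W=cloud(c)
    for l,lo,hi in(("tray",-.01,.03),("bin",.0,.05),("bin",.03,.05)):
        for d in arm.silhouettes(l,c)[:2]:
            p=W[d["pixels"]]; p=p[(p[:,2]>lo)&(p[:,2]<hi)]; print(n,l,d["rect"],len(p),box(p) if len(p) else'')
E
```

```text
clock: 13.0
ee_pos: [0.5848, -0.094, 0.1868]
eef_rot: [-3.128, -0.295, 0.001]
ft_force: [0.0, 0.2, -9.3]
opening: 0.158
grip_force: 50.3
top tray [107.4, 154.4, 166.8, 219.6] 3065 (np.float64(-3.25), array([0.4693, 0.3377]), np.float64(0.2142), np.float64(0.2071))
top bin [285.1, 166.4, 343.8, 223.2] 2715 (np.float64(3.0), array([ 0.4504, -0.3519]), np.float64(0.2147), np.float64(0.2066))
top bin [285.1, 166.4, 343.8, 223.2] 292 (np.float64(3.75), array([ 0.451 , -0.3524]), np.float64(0.2194), np.float64(0.2095))
side tray [143.1, 303.7, 259.4, 380.9] 7495 (np.float64(-1.5), array([0.4696, 0.3392]), np.float64(0.2194), np.float64(0.2019))
side tray [168.7, 233.9, 229.0, 275.5] 248 (np.float64(-10.75), array([0.5382, 0.089 ]), np.float64(0.1564), np.float64(0.098))
side bin [224.1, 143.5, 287.8, 193.5] 2428 (np.float64(4.75), array([ 0.4509, -0.3481]), np.float64(0.2126), np.float64(0.2147))
side bin [224.1, 143.5, 287.8, 193.5] 475 (np.float64(5.0), array([ 0.4519, -0.3481]), np.float64(0.2158), np.float64(0.2164))
```

```bash
python3 -m inch '[[[0.1,-2,0],0],[[0.2,-4,0],0],[[0.2,-5.5,0],0],[[0.1,-5.5,0],0],[[0.2,-5.5,0],0],[[0.1,-5.5,0],0],[[0.2,-5.5,0],0],[[0.1,-5.5,0],0],[[0.1,-4.5,0],0],[[0,-3,0],0]]'; python3 -m inch '[[[0,-1.5,0],7.1],[[0,0,0],7.1],[[0,0,0],0]]'
python3 - <<'E'
from w import *
s,c,W=wrist("w5"); np.save("w5.npy",W); p=s["ee_pos"];M=R.from_rotvec(s["eef_rot"]).as_matrix();print(p,np.degrees(np.arctan2(M[1,0],M[0,0])), (M.T@(np.array([.508,.386,p[2]])-p)).round(4))
E
```

```text
clock: 14.65
ee_pos: [0.5095, 0.3683, 0.1871]
eef_rot: [-3.127, -0.299, 0.001]
ft_force: [0.9, -0.4, -8.0]
opening: 0.159
grip_force: 50.4
clock: 15.02
ee_pos: [0.5076, 0.3806, 0.1871]
eef_rot: [3.14, -0.092, -0.0]
ft_force: [-0.0, 0.0, -8.2]
opening: 0.159
grip_force: 50.4
[0.50762135 0.38056718 0.18713775] -3.3436488069674395 [ 0.0001 -0.0054 -0.    ]
```

View pics/w5.png

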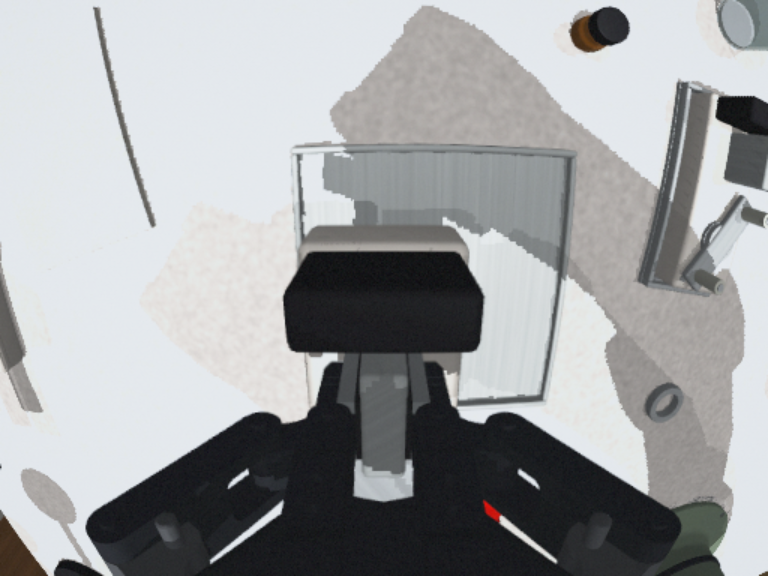

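The picture shows the head held level over the left half of the tray. The tray's visible corners are (295,148), (575,152) and (545,402). I'll check the tray walls from this cloud.

Run:
```python
from h import *
W=np.load("w5.npy"); t=np.radians(-3.4); d=W[...,:2]-[.470,.338]
x=d[...,0]*np.cos(t)+d[...,1]*np.sin(t); y=-d[...,0]*np.sin(t)+d[...,1]*np.cos(t); z=W[...,2]
for n,u,v in(("far",x,y),("left",y,x),("right",-y,x)):
    m=(z>.012)&(z<.018)&(abs(u-.108)<.012)&(abs(v)<.1)
    print(n,m.sum(),np.polyfit(v[m],u[m],1) if m.sum()>10 else '',np.median(u[m]))
```

```text
far 882 [-0.00094258  0.10868423] 0.10888663341931004
left 257 [0.00035868 0.1062857 ] 0.10636381269808796
right 595 [-0.00869212  0.0985534 ] 0.09832346399201347
```

```bash
python3 -m inch '[[[0.1,-0.7,1],0],[[0,0,3],0],[[0,0,3.5],0],[[0,0,3],0],[[0,0,1.5],0],[[0,0,0.6],0],[[0,0,0.3],0],[[0,0,0],0]]'; python3 -m inch '[[[0,0,0.2],0],[[0,0,0.2],0],[[0,0,0],0]]'
```

```text
clock: 16.08
ee_pos: [0.51, 0.3872, 0.059]
eef_rot: [-3.14, 0.094, -0.001]
ft_force: [-0.5, -0.0, -7.6]
opening: 0.157
grip_force: 50.4
clock: 16.45
ee_pos: [0.5096, 0.3869, 0.0542]
eef_rot: [3.14, -0.094, -0.0]
ft_force: [-0.2, -0.8, -8.7]
opening: 0.16
grip_force: 50.4
```

```bash
python3 -m inch '[[[0,0,0.1],0],[[0,0,0.1],0],[[0,0,0],0]]'
```

```text
clock: 16.82
ee_pos: [0.5097, 0.3871, 0.0529]
eef_rot: [-3.14, 0.094, -0.0]
ft_force: [-4.7, -1.8, 5.3]
opening: 0.153
grip_force: 52.3
```

```bash
python3 -m inch '[[[0,0,0],0],[[0,0,0],0],[[0,0,0],0],[[0,0,-1],0],[[0,0,-3],0],[[0,0,-5],0],[[0,0,-4],0],[[0,0,-0.7],0],[[0,0,0],0]]' 0
python3 - <<'E'
from w import *
from f import *
s,c,W=wrist(); fit(W,"round",(.51,.388)); print("housing",rect(near(W,(.475,.39),.1,.034,.049)),np.median(near(W,(.475,.39),.1,.034,.049)[:,2]))
print(np.median(near(W,(.441,.391),.035,.048,.06)[:,2]))
E
```

```text
clock: 17.95
ee_pos: [0.5098, 0.3869, 0.1897]
eef_rot: [-3.14, 0.094, -0.001]
ft_force: [0.2, -0.5, 0.5]
opening: 0.502
grip_force: 0.0
round fin 808 (array([515., 391.]), array([31., 50.]), 79.0) [0.5138 0.3859 0.0876]
housing (array([475., 388.]), array([ 77., 161.]), 86.4) 0.04020021633187856
0.0524564899537093
```

The round head stands flat in the tray (housing top at 0.040). Now the bar rotor.

```bash
python3 -m inch '[[[-0.1,2,0],0],[[-0.2,4.5,0],0],[[-0.2,5.5,0],0],[[-0.2,5,0],0],[[-0.2,3.5,0],0],[[-0.1,2,0],0],[[0,0,0],0]]' 1
python3 - <<'E'
from w import *
from f import *
s,c,W=wrist(); print(s["ee_pos"]); fit(W,"bar",(.582,.094),(.4865,.13)); print("housing",rect(near(W,(.546,.101),.11,.034,.047)))
E
```

```text
clock: 18.88
ee_pos: [0.4862, 0.1622, 0.1889]
eef_rot: [3.14, -0.096, -0.001]
ft_force: [1.2, 0.1, 0.6]
opening: -0.003
grip_force: 0.0
[0.48620373 0.16219271 0.18889556]
bar fin 998 (array([588.,  98.]), array([36., 52.]), 61.5) [0.5856 0.0948 0.0873]
bar rol 132 (array([487., 131.]), array([11., 10.]), 45.1) [0.4873 0.1315 0.0804]
housing (array([546., 102.]), array([ 65., 161.]), 79.3)
```

```bash
python3 -m inch '[[[0,0,1],0],[[0,0,3],0],[[0,0,4],0],[[0,0,3],0],[[0,0,1.2],0],[[0,0,0.4],0],[[0,0,0],0]]'; python3 -m inch '[[[0,0.4,0],0],[[0,0.3,0],0],[[0,0,0],0]]'|grep -E "pos|ft"; python3 -m inch '[[[0,0.3,0],0],[[0,0,0],0]]'|grep -E "pos|ft";python3 -m inch '[[[0,0.2,0],0],[[0,0,0],0]]'|grep -E "pos|ft"; python3 -m inch '[[[0,0,0],0]]'|grep -E "pos|ft"
```

```text
clock: 19.8
ee_pos: [0.4866, 0.1633, 0.0638]
eef_rot: [-3.14, 0.094, -0.001]
ft_force: [1.2, -0.2, 0.8]
opening: -0.001
grip_force: 0.0
ee_pos: [0.4861, 0.1556, 0.0637]
ft_force: [0.4, 0.6, -0.6]
ee_pos: [0.4857, 0.1527, 0.0633]
ft_force: [0.9, 0.3, -0.2]
ee_pos: [0.4855, 0.1509, 0.0633]
ft_force: [-1.2, 0.3, 0.6]
ee_pos: [0.4856, 0.151, 0.0633]
ft_force: [-0.2, -1.1, 0.8]
```

Watch for +y force.

```bash
for i in 1; do python3 -m inch '[[[0,0.2,0],0],[[0,0,0],0]]'|grep -E "pos|ft";python3 -m inch '[[[0,0.2,0],0],[[0,0,0],0]]'|grep -E "pos|ft"; python3 -m inch '[[[0,0,0],0]]'|grep -E "ft"; done
```

```text
ee_pos: [0.4854, 0.1489, 0.0633]
ft_force: [-1.3, 0.8, 0.6]
ee_pos: [0.4852, 0.1469, 0.0633]
ft_force: [-1.6, 1.6, -0.4]
ft_force: [-2.1, 1.9, -0.8]
```

```bash
for i in 1; do python3 -m inch '[[[0,0.2,0],0],[[0,0,0],0]]'|grep -E "pos|ft"; python3 -m inch '[[[0,0,0],0]]'|grep -E "ft"; done
```

```text
ee_pos: [0.485, 0.1452, 0.0633]
ft_force: [-3.1, 4.5, -0.4]
ft_force: [-2.6, 4.4, -0.7]
```

```bash
for i in 1; do python3 -m inch '[[[0,0.2,0],0],[[0,0,0],0]]'|grep -E "pos|ft"; python3 -m inch '[[[0,0,0],0]]'|grep -E "ft"; done
```

```text
ee_pos: [0.4849, 0.1433, 0.0633]
ft_force: [-3.1, 4.9, 1.4]
ft_force: [-3.1, 5.5, 1.4]
```

The bar rotor's force rises like a spring, to about 6 N at 8 mm, so it binds and goes in the bin. Back off.

```bash
python3 -m inch '[[[0,-0.5,0],0],[[0,-0.8,0],0],[[0,-0.8,-1],0],[[0,0,-4],0],[[0,0,-4],0],[[0,0,0],7.4],[[0,0,0],0]]' 0
python3 - <<'E'
from w import *
s=arm.read_state(); p=s["ee_pos"];M=R.from_rotvec(s["eef_rot"]).as_matrix();print(p,np.degrees(np.arctan2(M[1,0],M[0,0])), (M.T@(np.array([.581,.0945,p[2]])-p)).round(4))
E
```

```text
clock: 23.05
ee_pos: [0.4865, 0.1637, 0.1541]
eef_rot: [3.128, -0.296, 0.002]
ft_force: [-0.5, -0.1, -0.3]
opening: 0.503
grip_force: 0.0
[0.4865246  0.16368996 0.15405935] -10.823918856946728 [1.058e-01 5.020e-02 1.000e-04]
```

```bash
python3 -m inch '[[[2.6,1.3,0],0],[[4,1.8,0],0],[[3,1.4,0],0],[[1,0.5,0],0],[[0,0,0],0]]'; python3 -m inch '[[[0,0,3],0],[[0,0,3],0],[[0,0,2.5],0],[[0,0,1.2],0],[[0,0,0.4],0],[[0,0,0],0]]'; python3 -m inch '[[[0,0,0],0],[[0,0,0],0],[[0,0,0],0],[[0,0,0],0]]' 1 50
```

```text
clock: 23.68
ee_pos: [0.5807, 0.0947, 0.1528]
eef_rot: [3.127, -0.295, -0.002]
ft_force: [0.1, 0.0, -0.4]
opening: 0.496
grip_force: 0.0
clock: 24.42
ee_pos: [0.5812, 0.0952, 0.0529]
eef_rot: [-3.127, 0.296, -0.001]
ft_force: [0.1, -0.3, -0.5]
opening: 0.504
grip_force: 0.0
clock: 24.92
ee_pos: [0.5814, 0.0952, 0.0529]
eef_rot: [-3.127, 0.296, -0.001]
ft_force: [-1.1, 1.9, 6.2]
opening: 0.153
grip_force: 52.6
```

```bash
python3 -m inch '[[[0,0,-0.5],0],[[0,0,-1.5],0],[[0,0,-3.5],0],[[0,0,-4.5],0],[[0,0,-3],0],[[0,0,-0.5],0],[[0,0,0],0]]'; python3 -m inch '[[[0,2,0],0],[[-0.1,4,0],0],[[-0.2,5.5,0],0],[[-0.1,5.5,0],0],[[-0.2,5.5,0],0],[[-0.1,5.5,0],0],[[-0.2,5.5,0],0],[[-0.1,5.5,0],0],[[0,4,0],0],[[0,2.4,0],0]]'; python3 -m inch '[[[0,0,0],-7.3],[[0,0,0],-7.3],[[0,0,0],0]]'
python3 - <<'E'
from w import *
s,c,W=wrist(); p=s["ee_pos"];M=R.from_rotvec(s["eef_rot"]).as_matrix();print(p,np.degrees(np.arctan2(M[1,0],M[0,0])), (M.T@(np.array([.486,-.349,p[2]])-p)).round(4))
t=np.radians(3.8); d=W[...,:2]-[.451,-.351]
x=d[...,0]*np.cos(t)+d[...,1]*np.sin(t); y=-d[...,0]*np.sin(t)+d[...,1]*np.cos(t); z=W[...,2]
for n,u,v in(("far",x,y),("left",y,x),("right",-y,x)):
    m=(z>.04)&(z<.046)&(abs(u-.105)<.015)&(abs(v)<.1)
    print(n,m.sum(),np.polyfit(v[m],u[m],1) if m.sum()>10 else '',np.median(u[m]))
E
```

```text
clock: 25.8
ee_pos: [0.5806, 0.0947, 0.1867]
eef_rot: [3.127, -0.296, -0.001]
ft_force: [0.6, -0.3, -8.7]
opening: 0.153
grip_force: 50.5
clock: 27.05
ee_pos: [0.4837, -0.3517, 0.1857]
eef_rot: [-3.127, 0.301, 0.004]
ft_force: [-0.2, 0.2, -8.9]
opening: 0.158
grip_force: 50.7
clock: 27.42
ee_pos: [0.4848, -0.3494, 0.186]
eef_rot: [-3.139, -0.101, 0.003]
ft_force: [0.2, 0.5, -9.4]
opening: 0.159
grip_force: 50.8
[ 0.48480793 -0.34937425  0.18601922] 3.6895571591018452 [ 0.0012 -0.0003 -0.    ]
far 1015 [0.00284859 0.1098936 ] 0.11013564502326512
left 715 [0.00255142 0.10222965] 0.10217968468647098
right 750 [-0.00166596  0.10153726] 0.10137841009720229
```

Aligned. Lower from 0.186 to 0.053.

```bash
python3 -m inch '[[[0.1,0,1],0],[[0,0,3],0],[[0,0,3.5],0],[[0,0,3],0],[[0,0,1.4],0],[[0,0,0.6],0],[[0,0,0.3],0],[[0,0,0],0]]'; python3 -m inch '[[[0,0,0.2],0],[[0,0,0.2],0],[[0,0,0],0]]'|grep -E "pos|ft";python3 -m inch '[[[0,0,0.1],0],[[0,0,0.1],0],[[0,0,0],0]]'|grep -E "pos|ft"
```

```text
clock: 28.48
ee_pos: [0.4872, -0.3493, 0.0599]
eef_rot: [3.139, 0.103, 0.001]
ft_force: [0.3, 0.6, -8.2]
opening: 0.157
grip_force: 50.8
ee_pos: [0.4869, -0.349, 0.0552]
ft_force: [-0.6, 0.8, -9.9]
ee_pos: [0.4869, -0.349, 0.0532]
ft_force: [0.0, -0.6, -8.7]
```

```bash
python3 -m inch '[[[0,0,0.1],0],[[0,0,0],0],[[0,0,0],0]]'|grep -E "pos|ft"; python3 -m inch '[[[0,0,0],0],[[0,0,0],0],[[0,0,0],0],[[0,0,-1],0],[[0,0,-3],0],[[0,0,-5],0],[[0,0,-4],0],[[0,0,-0.7],0],[[0,0,0],0]]' 0
python3 - <<'E'
from w import *
from f import *
s,c,W=wrist(); fit(W,"bar",(.487,-.349)); p=near(W,(.44,-.351),.07,.034,.049); print("housing",rect(p),np.percentile(p[:,2],[5,50,95]))
c=arm.camera("side"); V=cloud(c)
for n,p in (("bar",(.487,-.349)),("round",(.512,.388))): fit(V,n,p)
for l in("beaker","vial"): 
  for d in arm.silhouettes(l,c)[:1]: print(l,d["rect"],np.round(np.median(V[d["pixels"]],0),3))
E
```

```text
ee_pos: [0.4869, -0.3491, 0.0529]
ft_force: [-4.5, 3.9, 4.7]
clock: 30.72
ee_pos: [0.4869, -0.3491, 0.1897]
eef_rot: [3.139, 0.103, 0.001]
ft_force: [-0.5, 0.4, -0.6]
opening: 0.5
grip_force: 0.0
bar fin 796 (array([ 492., -346.]), array([29., 50.]), 86.3) [ 0.4907 -0.3499  0.0877]
housing (array([ 436., -354.]), array([130.,  65.]), 3.9) [0.03869793 0.04031091 0.0416613 ]
bar fin 50 (array([ 491., -347.]), array([21., 52.]), 88.5) [ 0.4895 -0.3459  0.0883]
round fin 208 (array([516., 383.]), array([55., 40.]), 16.9) [0.5164 0.3882 0.0876]
beaker [135.1, 222.7, 164.1, 250.3] [0.704 0.053 0.05 ]
vial [135.7, 276.9, 146.9, 298.3] [0.662 0.224 0.038]
```

Both heads stand flat on the container floors, the beaker and jar are where they were, and the arm is clear. I'm handing in.

```bash
python3 -c "
from workcell import arm
print(arm.close_job())"
```

```text
the job is handed in; nothing more can be done
None
```

The job is handed in after about 31 s of robot time: the round-rotor head ran free and stands flat in the shallow tray, and the bar-rotor head was binding and stands flat in the deep-walled bin; I stopped that push at about 6 N after 8 mm, short of an eighth turn, to stay under 10 N.

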